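# Holding test of a clamped copper mould

### The job

Do a holding test on the fluted copper mould that stands loose between the jaws of the sample clamp on the scale: crank the clamp's handle clockwise until its jaw grips the mould firmly, then pick the clamp up with the mould in it and hold it level and still, a good 8 cm clear of the scale's pan. Finish while still holding it up there: do not put it down or let go. Keep the clamp upright all the way, do not touch the mould with the gripper, and leave everything else where it is.

Things in the scene. Friction and masses are not known exactly. Their poses are not given: they have to be found in the camera images.
- scale: Grey counting scale, fixed, 320 x 330 mm, sloping keypad towards the robot (its -x), flat steel pan 250 x 310 mm, its top 110 mm above the bench, its centre at x +30 mm. Origin: centre of its underside; z up. Four aluminium corners 8 mm high on the pan surround the clamp's foot with 3 mm of play: it cannot slide away but lifts straight out.
- clamp: Sample clamp: loose open-framed vise without a bed, on the pan, 0.78 kg. Foot 190 (x) x 92 (y) mm. Origin: centre of its underside; x runs from the crank end (-x, robot side) to the fixed jaw (+x), z up. Front plate: x -95 to -83, 66 mm high. Fixed jaw 60 mm high, its flat face at x +25 mm: a mould pressed against it has its middle at x 0. Centre of mass nearly under its bridge handle.
- bridge (a point): Middle of the clamp's carrying handle: black straight bar along the clamp's y, 92 mm long on two uprights at its ends (68 mm clear between), section 16 mm (clamp x) x 20 mm high, flat faces. This point is 102 mm above the clamp's underside at clamp x -8 mm. Axes as the clamp's. 30 mm free below the bar, nothing above.
- jaw: Moving jaw of the clamp: flat steel plate 64 wide, 56 high, 14 thick. Origin: middle of the face that meets the mould, at the level of the clamp's underside; axes as the clamp's. Face at clamp x -50 mm when fully open, -25 mm on a mould pressed against the fixed jaw. It pushes the mould along the pan to the fixed jaw, then grips.
- crank (a joint): Crank angle, rad. 0: jaw fully open, crank arm straight up. Grows clockwise seen from the robot (from up towards the clamp's -y) and drives the jaw 3 mm per rad towards the fixed jaw: about 8.3 when it has pushed the mould to the fixed jaw; 0.5 to 1 rad more is firm. Stop at 10.5. Drag about 2 N at the knob; it stays where left, but let go when tight it springs back to about 8.45, still firm.
- knob (a point): Middle of the crank's knob: black sleeve 16 mm in diameter, 40 mm long, parallel to the clamp's x, spinning freely on its pin, so it can be pinched from above and led round. It circles at 24 mm radius in the plane clamp x -134 mm about the screw axis (clamp y 0, z 52 mm). The crank arm lies just beyond its clamp-side end.
- mould: The mould under test: fluted copper cup standing upside down on the pan between the clamp's jaws (not on the clamp), closed top, straight sided, 50 mm in diameter over the flutes, 50 mm high, about 0.13 kg. Origin: centre of its underside, z up.
- spare_mould: A second mould just like it, standing on the pan to the left of the clamp; to be left alone. Origin: centre of its underside.
- weight: Steel calibration weight with a small knob, 38 mm in diameter, 60 mm high, on the pan to the right of the clamp; to be left alone. Origin: centre of its underside.
- tray: Dark steel baking tray with 15 domes, 175 x 290 x 42 mm, on the bench at the left; to be left alone. Origin: centre of its underside.
- loaf_tin: Aluminium loaf tin, 80 x 150 x 50 mm, on the bench at the right; to be left alone. Origin: centre of its underside.
- jar: Glass jar with a steel lid, 70 mm in diameter, 100 mm high, on the bench at the right; to be left alone. Origin: centre of its underside.
Mind the look-alikes: they are no part of the job. What is shaped like the mould but green or yellow is not meant.

How it is judged:
On the way:
1. the jaw grips the mould firmly (over 6 N) while mould and clamp still stand on the pan (contact force between jaw and mould above 6 N and z of each of mould, clamp in the frame of scale below 0.116 m), for 0.3 s.
At the end, for the whole second after the job is handed in: Held up by the gripper: clamp and mould over 55 mm above the pan, clamp within 8 and mould within 10 degrees of level, clamp still (20 mm/s, 0.15 rad/s), mould within 15 mm of the clamp's middle and gripped by the jaw with over 4 N, neither touching the scale, arm off the mould (z of each of clamp, mould in the frame of scale above 0.165 m and angle between clamp's own z axis and vertical below 0.14 rad and angle between mould's own z axis and vertical below 0.17 rad and linear speed of clamp below 0.02 m/s and angular speed of clamp below 0.15 rad/s and contact force between jaw and mould above 4 N and contact force between the fingers and clamp above 2 N and distance between mould and clamp below 0.015 m and contact force between each of clamp, mould and scale below 0.1 N and contact force between the arm and mould below 0.5 N); the arm keeps its last pose, push and grip.
It fails at once if the clamp is tipped more than 23 degrees (angle between clamp's own z axis and vertical above 0.4 rad).
It fails at once if the robot pushes or holds the mould itself (contact force between the arm and mould above 2 N).
It fails at once if one of the other things is moved more than 25 mm (distance of any of spare_mould, weight, tray, loaf_tin, jar from where it was at the start of the episode above 0.025 m).
It also fails if it takes over 58 s, if anything falls off the work surface, if the arm or the gripper's body presses on something with over 40 N, if the wrist force passes 120 N, or if a joint passes its speed limit or range.

### The arm

A 7-joint arm with a two-finger parallel gripper is mounted at the origin on the work surface. World frame = base frame: x ahead of the robot, y to its left, z up, the work surface at z = 0. Lengths are in m, angles in rad, forces in N, time in s.
With the tool pointing down it reaches from about 0.35 to 0.9 m from the base axis. Payload 8.1 kg.
Tool frame: the origin (TCP) lies at the very end of the fingers, on their centre line; the grasp point (between the pads) lies bot.tcp_to_grasp behind it (bot.tcp_to_grasp is the distance from the TCP to the grasp point, in m); z points along the fingers, x is the direction in which the jaws open and shut, and the axes are right-handed (so a half turn about z gives the same grasp; the last joint's range is limited). The gripper opens to 92 mm and grips with 3 to 60 N. Pads are 19 mm wide; open, the fingers measure 130 mm over their backs; the gripper's body (75 mm by 190 mm) begins 47 mm behind the grasp point.
Start: joints at [-0.103, 0.434, 0.025, 1.573, -0.012, 1.134, -0.075], TCP at [0.625, -0, 0.201] pointing down, gripper open.
Joint ranges: [-2.62, 2.62], [-0.44, 2.09], [-1.27, 1.32], [0.08, 2.57], [-1.32, 4.46], [0.12, 2], [-2.74, 2.74]. Speed limits (rad/s): [2.22, 2.22, 3.01, 3.01, 3.14, 3.14, 3.14].

### API

Orientations are given as [roll, pitch, yaw] about the fixed x, y, z axes, in that order (R = Rz(yaw) Ry(pitch) Rx(roll)).
In Python, from station import bot gives the robot as it stands.
- The arm moves only by the tool apply_moves, never from a script. Its argument "targets" is a list of rows, each a list of 6 numbers: the shift along the tool's x, y, z each as a share of 0.1 m, from -1 to 1, then the turn, a rotation vector about the tool's x, y, z each as a share of 90 degrees, from -1 to 1. In form: [[dx, dy, dz, ax, ay, az], ...]. A call has 1 to 10 rows; each row shifts and turns the commanded pose from where the row before left it, along the tool's axes as they then stand; what a row does not reach is not made up. A row lasts 1/8 s, in which the tool goes at most 62.5 mm and 10.7 degrees, less where a joint would pass 70% of its speed; a pose out of reach is approached as far as the arm can. A call with a number of a shift or a turn outside -1 to 1 is refused whole. A call with a gripper value outside its range is refused whole. "jaw" is the opening, from -1 (shut) to 1 (fully open), so that 0 is half open, set as the call begins (left out, the last holds). The fingers move at their own pace and stop on an object; "grip_force" is the grip in N (left out, the last holds). Time passes only in rows, so rows that do not move let the fingers close. It gives the time, the measured TCP pose, the force and the opening at its end, in the units of the state.
- bot.state(): the state, without advancing time (a new reading comes with each control period).
- bot.read_camera(name): name is "scene" or "side" or "wrist"; returns (picture, depth): 400x640x3 uint8, blue, green, red; 400x640 float32, m along the optical axis (not along the pixel's ray), 0 where there is no reading.
- bot.camera_info(name): a dict with "mtx" (3x3 intrinsics, pixels), "R" (3x3) and "t" (3): a world point X has camera coordinates R X + t. Camera axes: x right, y down, z forward; pixel columns grow to the right and rows downward; lengths in m; the calibration is good to about 2 mm. The wrist camera is an equidistant fisheye: a pixel r from the principal point sees the ray r / f radians off the axis. A picture is of the moment at which its call begins: read the wrist's pose just before it. camera_info takes no time and is no camera call; for the wrist camera it gives the pose at the moment of the call.
- bot.hand_in(): hands the job in, once; it reports no verdict.
The state is a dict: "time_s": time; "joint_positions": joint angles; "dq": joint speeds; "effort": joint torques, N m; "tcp_pos": TCP position; "tcp_rot": TCP orientation; "contact_force": force on the tool from outside, world axes, zero at the start; "wrist_torque": the same for the moment, N m; "opening": opening from 0.0 (shut) to 1.0 (fully open).
Only numpy, scipy, OpenCV 4.12 (cv2) and the standard library are available. Lean on these libraries where they do the work, as an engineer would, in place of code of your own. Each camera call takes 0.05 s, during which the arm holds its last target. There are 200 camera calls.

## Working session

There is one attempt and no reset: what is moved stays moved. The work goes in short steps, Python scripts to look and compute and a tool call to move; the robot and the scene stay as the last step left them, time stands still between calls to the robot, and variables do not carry over. Pictures are saved under pics/ and viewed, about 8 in all and at most 12, crops included, and the job is handed in when it is done.

Besides the shell and the picture viewer there is one more tool, called as a command line: name --pt "numbers of a row" for each row, then --argument value for the rest. apply_moves: Moves the arm, as the interface text tells. Its arguments: {"type":"object","properties":{"targets":{"type":"array"},"jaw":{"type":"number"},"grip_force":{"type":"number"}},"required":["targets"]}

```bash
ls; mkdir -p pics; cat > h.py <<'E'
from station import bot
import numpy as np, cv2
def shot(n,f):
    im,d=bot.read_camera(n); cv2.imwrite(f'pics/{f}.png',im); np.save(f'pics/{f}.npy',d); return im,d
def pt(n,u,v,d,info=None):
    c=info or bot.camera_info(n); K=np.array(c['mtx']);R=np.array(c['R']);t=np.array(c['t'])
    z=float(np.median(d[v-1:v+2,u-1:u+2])); x=np.array([(u-K[0,2])/K[0,0]*z,(v-K[1,2])/K[1,1]*z,z])
    return R.T@(x-t)
E
python3 - <<'E'
from h import *
s=bot.state(); print(s['time_s'],s['tcp_pos'],s['tcp_rot'],s['opening'],bot.tcp_to_grasp)
for n in('scene','side'):
    shot(n,n+'0'); c=bot.camera_info(n); print(n,c)
print(bot.state()['time_s'])
E
```

```text
pics
0.0 [ 6.24432786e-01 -5.53316740e-05  2.00646048e-01] [ 3.14142791e+00  1.60005082e-03 -3.01335026e-05] 0.998034293015676 0.0188
scene {'mtx': array([[380.43611576,   0.        , 319.31924876],
       [  0.        , 380.43611576, 202.58461667],
       [  0.        ,   0.        ,   1.        ]]), 'R': array([[ 0.72959428,  0.68387351,  0.00303505],
       [ 0.42809382, -0.45324438, -0.7818601 ],
       [-0.53331779,  0.57173994, -0.62344652]]), 't': array([-0.46692829, -0.13134891,  1.71609413])}
side {'mtx': array([[518.96993087,   0.        , 323.86081654],
       [  0.        , 518.96993087, 198.26175225],
       [  0.        ,   0.        ,   1.        ]]), 'R': array([[-0.98594556, -0.16614381,  0.01753799],
       [-0.12435578,  0.65972885, -0.74114337],
       [ 0.11156606, -0.73290796, -0.67111767]]), 't': array([0.59733247, 0.173435  , 1.60524622])}
0.1
```

View pics/scene0.png

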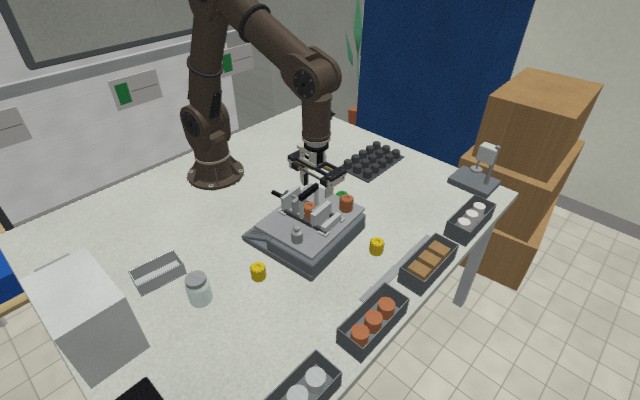

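View pics/side0.png

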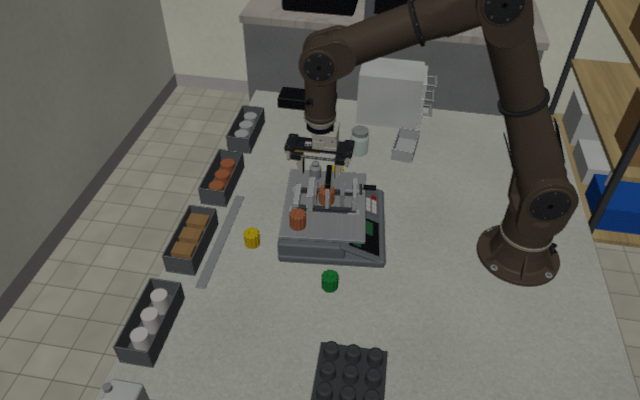

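The clamp stands on the scale: around (312,205) in scene and (328,190) in side, with the knob at (278,194) and (370,188). Look-alikes:
- **Mould in the clamp:** scene (308,211), side (327,196).
- **Spare mould:** (346,203), side (298,219).
- **Yellow cups:** (258,271) and (377,246).
- **Green cup:** side (330,281).
- **Boxed copper cups:** (372,320).

I choose the mould between the jaws and check it in close crops.

```bash
python3 - <<'E'
import cv2,numpy as np
a=cv2.imread('pics/scene0.png')[160:285,235:385]; b=cv2.imread('pics/side0.png')[140:275,265:395]
a=cv2.resize(a,None,fx=4,fy=4,interpolation=2); b=cv2.resize(b,None,fx=4,fy=4,interpolation=2)
cv2.imwrite('pics/c1.png',a);cv2.imwrite('pics/c2.png',b)
E
```

```text
(no output)
```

View pics/c1.png

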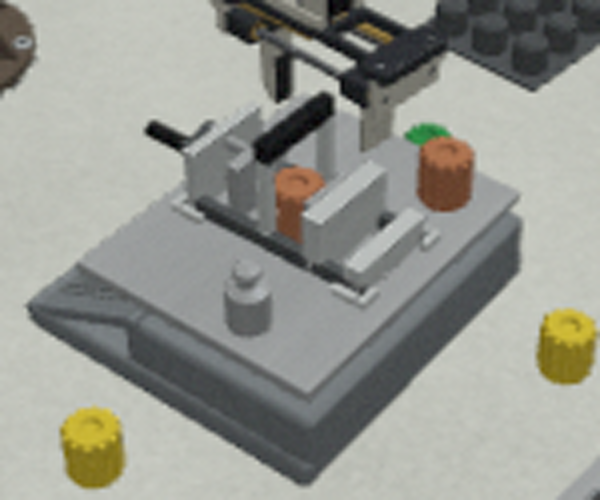

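View pics/c2.png

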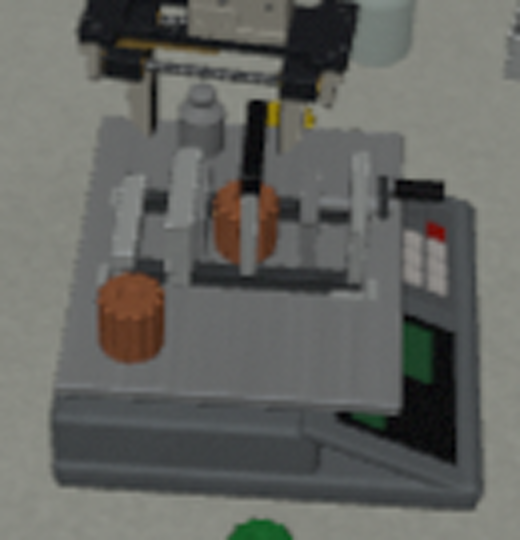

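The crops show the copper mould between the jaws. The bar runs from scene (300,197) to (317,185). The knob is at scene (278,194) and side (370,187). Next I turn these into positions.

```bash
python3 - <<'E'
from h import *
P={}
for n in('scene','side'):
    c=bot.camera_info(n);K=c['mtx'];d=np.load(f'pics/{n}0.npy');im=cv2.imread(f'pics/{n}0.png').astype(int)
    v,u=np.mgrid[:400,:640]; X=np.stack([(u-K[0,2])/K[0,0]*d,(v-K[1,2])/K[1,1]*d,d],-1)
    W=(X-c['t'])@c['R']; P[n]=W
    reg=np.zeros((400,640),bool)
    if n=='scene': reg[165:290,240:370]=1
    else: reg[165:270,275:390]=1
    ok=reg&(d>0)
    dark=ok&(im.max(2)<50)
    hi=dark&(W[...,2]>.185)&(W[...,2]<.24)
    # split knob / bar by x
    print(n)
    for p,q,r in zip(W[hi].round(3).tolist(),np.argwhere(hi).tolist(),im[hi].tolist()): print(q[::-1],p,end=';')
    pan=ok&(abs(W[...,2]-.11)<.004); print('\npan n',pan.sum(),'z',np.median(W[pan][:,2])); q=W[pan][:,:2].astype(np.float32); print(cv2.minAreaRect(q))
    top=ok&(W[...,2]>.165)&(im.min(2)>90)&(W[...,2]<.19); q=W[top][:,:2].astype(np.float32);print('jaw/plate tops',q.min(0),q.max(0),cv2.minAreaRect(q))
    dk=dark&(W[...,2]<.185)&(W[...,2]>.14); print('lower dark', W[dk].round(3).tolist())
E
```

```text
scene
[306, 181] [0.574, 0.004, 0.236];[304, 182] [0.576, -0.007, 0.239];[305, 182] [0.578, -0.004, 0.238];[306, 182] [0.577, 0.001, 0.235];[304, 183] [0.581, -0.012, 0.24];[305, 183] [0.578, -0.004, 0.234];[306, 183] [0.579, -0.001, 0.233];[304, 184] [0.578, -0.009, 0.232];[305, 184] [0.579, -0.005, 0.231];[314, 184] [0.593, 0.023, 0.223];[315, 184] [0.594, 0.027, 0.221];[316, 184] [0.596, 0.029, 0.221];[317, 184] [0.599, 0.031, 0.222];[312, 185] [0.594, 0.012, 0.225];[313, 185] [0.594, 0.017, 0.222];[314, 185] [0.596, 0.02, 0.222];[315, 185] [0.599, 0.022, 0.222];[316, 185] [0.599, 0.026, 0.22];[317, 185] [0.601, 0.029, 0.22];[311, 186] [0.593, 0.009, 0.222];[312, 186] [0.597, 0.01, 0.224];[313, 186] [0.596, 0.015, 0.22];[314, 186] [0.601, 0.015, 0.223];[315, 186] [0.604, 0.017, 0.223];[316, 186] [0.604, 0.021, 0.221];[317, 186] [0.603, 0.027, 0.217];[310, 187] [0.594, 0.002, 0.222];[311, 187] [0.597, 0.005, 0.222];[312, 187] [0.597, 0.01, 0.22];[313, 187] [0.601, 0.01, 0.221];[314, 187] [0.603, 0.013, 0.221];[315, 187] [0.602, 0.019, 0.217];[316, 187] [0.605, 0.02, 0.219];[317, 18
[... 9986 characters left out ...]
, -0.037, 0.163], [0.479, -0.039, 0.161], [0.476, -0.04, 0.161], [0.473, -0.042, 0.159], [0.47, -0.04, 0.162], [0.467, -0.042, 0.161], [0.464, -0.04, 0.162], [0.461, -0.046, 0.158], [0.458, -0.038, 0.165], [0.499, -0.017, 0.173], [0.491, -0.035, 0.158], [0.488, -0.04, 0.155], [0.485, -0.038, 0.157], [0.482, -0.039, 0.157], [0.479, -0.042, 0.154], [0.476, -0.041, 0.155], [0.473, -0.035, 0.161], [0.47, -0.037, 0.16], [0.467, -0.038, 0.16], [0.464, -0.035, 0.163], [0.461, -0.035, 0.163], [0.458, -0.041, 0.159], [0.498, -0.017, 0.169], [0.47, -0.05, 0.145], [0.463, -0.042, 0.153], [0.46, -0.041, 0.154], [0.501, -0.013, 0.164], [0.497, -0.008, 0.168], [0.5, -0.009, 0.163], [0.497, -0.012, 0.162]]
```

The clamp origin is about (0.6075, -0.008) with a yaw of about 6.3°. The bar centre is about (0.5995, -0.009, 0.212) and the pan is at 0.110, which agrees with the text. The knob centre is about (0.476, -0.046, 0.160), so the crank is at about 1.6 rad. The open fingers already straddle the bar, so I go straight up first.

apply_moves --pt "0 0 -0.3 0 0 0" --pt "0 0 -0.3 0 0 0" --pt "0 0 -0.3 0 0 0" --pt "0 0 -0.1 0 0 0" --pt "-0.3 0.09 0 0 0 0" --pt "-0.3 0.09 0 0 0 0" --pt "-0.3 0.1 0 0 0 0" --pt "-0.3 0.1 0 0 0 0" --pt "-0.315 0.09 0 0 0 0" --pt "0 0 0 0 0 0" --jaw 0.0 --grip_force 20

```text
time_s: 1.35
tcp_pos: [0.4714, -0.0479, 0.3008]
tcp_rot: [3.141, 0.001, -0.002]
contact_force: [0.4, -0.1, 0.8]
opening: 0.501
```

apply_moves --pt "0 0 0 0 0 0.1" --pt "0 0 0 0 0 0.1" --pt "0 0 0 0 0 0.1" --pt "0 0 0 0 0 0.1" --pt "0 0 0 0 0 0.1" --pt "0 0 0 0 0 0.1" --pt "0 0 0 0 0 0.1" --pt "0 0 0 0 0 0.1" --pt "0 0 0 0 0 0.1" --pt "0 0 0 0 0 0.03"

```text
time_s: 2.6
tcp_pos: [0.474, -0.0466, 0.3006]
tcp_rot: [3.141, -0.0, -1.464]
contact_force: [0.5, -0.1, -0.4]
opening: 0.5
```

apply_moves --pt "0 0 0.3 0 0 0" --pt "0 0 0.3 0 0 0" --pt "0 0 0 0 0 0" --pt "0 0 0 0 0 0"

```text
time_s: 3.1
tcp_pos: [0.4743, -0.0468, 0.2421]
tcp_rot: [-3.141, -0.0, -1.461]
contact_force: [-0.4, -0.5, 1.2]
opening: 0.502
```

```bash
python3 - <<'E'
from h import *
s=bot.state(); print(s['time_s'],s['tcp_pos'],s['tcp_rot'],s['opening'],s['joint_positions'])
c=bot.camera_info('wrist');print(c)
im,d=shot('wrist','w1')
# project expected knob circle
def fe(X):
    x=c['R']@X+c['t'];r=np.hypot(x[0],x[1]);th=np.arctan2(r,x[2]);K=c['mtx'];return K[0,2]+K[0,0]*th*x[0]/r,K[1,2]+K[1,1]*th*x[1]/r
a=np.radians(6.3);R=np.array([[np.cos(a),-np.sin(a),0],[np.sin(a),np.cos(a),0],[0,0,1]]);o=np.array([.6075,-.008,.11])
for p in([-.134,-.024,.052],[-.154,-.024,.052],[-.114,-.024,.052],[-.008,.046,.112],[-.008,-.046,.112]): print(p,o+R@p,fe(o+R@p))
n=bot.read_camera('side')[0]; cv2.imwrite('pics/s1.png',n)
E
```

```text
3.1 [ 0.47425334 -0.04684976  0.24205683] [-3.14105703e+00 -1.12801684e-04 -1.46072604e+00] 0.5024872532902462 [-0.13767121  0.15257512  0.14302361  1.86931108 -0.02400357  1.12080836
 -1.44658264]
{'mtx': array([[309.70691629,   0.        , 324.39328343],
       [  0.        , 309.70691629, 196.66829195],
       [  0.        ,   0.        ,   1.        ]]), 'R': array([[ 1.08933208e-01, -9.94049069e-01,  6.55431829e-05],
       [-9.45191572e-01, -1.03558725e-01,  3.09658654e-01],
       [-3.07809110e-01, -3.37940615e-02, -9.50847787e-01]]), 't': array([-0.09677098,  0.39222895,  0.5758813 ])}
[-0.134, -0.024, 0.052] [ 0.47694286 -0.04655946  0.162     ] (np.float64(326.0468400905287), np.float64(192.6522817810653))
[-0.154, -0.024, 0.052] [ 0.45706364 -0.04875415  0.162     ] (np.float64(326.02675186583593), np.float64(213.54915217726648))
[-0.114, -0.024, 0.052] [ 0.49682207 -0.04436477  0.162     ] (np.float64(326.0624640094245), np.float64(170.84032549191812))
[-0.008, 0.046, 0.112] [0.59450053 0.03684433 0.222     ] (np.float64(221.48308250242835), np.float64(39.561090547375244))
[-0.008, -0.046, 0.112] [ 0.60459609 -0.05460008  0.222     ] (np.float64(360.57311718996795), np.float64(34.43984625694878))
```

View pics/w1.png

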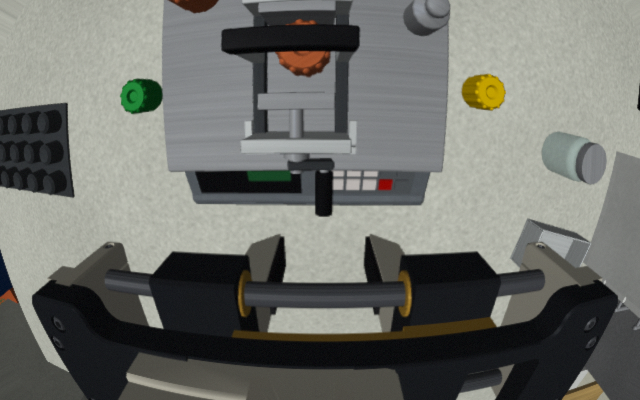

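The wrist view shows the knob at (323,170) to (323,215), predicted at column 326. The bar runs from (222,39) to (358,39), as predicted. I refine the knob from this depth image.

```bash
python3 - <<'E'
from h import *
c=bot.camera_info('wrist');K=c['mtx'];d=np.load('pics/w1.npy');im=cv2.imread('pics/w1.png')
def W(u,v):
    z=d[v,u];a=np.array([u-K[0,2],v-K[1,2]]);r=np.hypot(*a);th=r/K[0,0];x=np.array([*(a/r*np.tan(th)*z),z]);return c['R'].T@(x-c['t'])
for v in(180,190,200,210):
    print(v,[(u,im[v,u].max(),*W(u,v).round(4)) for u in range(313,335,2)])
print([W(u,39).round(4) for u in(230,260,290,320,350)])
print([W(290,v).round(4) for v in range(24,54,3)])
E
```

```text
180 [(313, np.uint8(89), np.float64(0.4565), np.float64(-0.0329), np.float64(0.0462)), (315, np.uint8(36), np.float64(0.4882), np.float64(-0.0357), np.float64(0.1639)), (317, np.uint8(17), np.float64(0.489), np.float64(-0.0374), np.float64(0.1662)), (319, np.uint8(16), np.float64(0.4897), np.float64(-0.0391), np.float64(0.168)), (321, np.uint8(17), np.float64(0.4903), np.float64(-0.0408), np.float64(0.1696)), (323, np.uint8(17), np.float64(0.4901), np.float64(-0.0425), np.float64(0.1682)), (325, np.uint8(19), np.float64(0.4901), np.float64(-0.0443), np.float64(0.1673)), (327, np.uint8(14), np.float64(0.4904), np.float64(-0.046), np.float64(0.168)), (329, np.uint8(8), np.float64(0.4902), np.float64(-0.0478), np.float64(0.1665)), (331, np.uint8(19), np.float64(0.4898), np.float64(-0.0496), np.float64(0.164)), (333, np.uint8(130), np.float64(0.489), np.float64(-0.0516), np.float64(0.1605))]
190 [(313, np.uint8(87), np.float64(0.4414), np.float64(-0.0341), np.float64(0.0401)), (315, np.uint8(35), np.float64(0.4784), np.float64(-0.0366), np.float64(0.1618)), (317, np.uint8(11), np.float64
[... 2345 characters left out ...]
)), (331, np.uint8(28), np.float64(0.4616), np.float64(-0.0529), np.float64(0.1632)), (333, np.uint8(159), np.float64(0.4023), np.float64(-0.0661), np.float64(0.001))]
[array([0.5951, 0.0305, 0.2232]), array([0.5954, 0.0097, 0.2241]), array([ 0.5965, -0.0099,  0.2236]), array([ 0.598 , -0.0291,  0.2248]), array([ 0.6006, -0.0482,  0.2232])]
[array([ 0.6221, -0.    ,  0.1596]), array([ 0.6051, -0.0087,  0.2221]), array([ 0.603, -0.009,  0.222]), array([ 0.601 , -0.0092,  0.2219]), array([ 0.5988, -0.0095,  0.2225]), array([ 0.5965, -0.0099,  0.2236]), array([ 0.5945, -0.0101,  0.2238]), array([ 0.5924, -0.0103,  0.2237]), array([ 0.5912, -0.01  ,  0.219 ]), array([ 0.5908, -0.0087,  0.2072])]
```

The knob's top is at z 0.168, so its centre is about (0.476, -0.0445, 0.160) and the crank is at about 1.65 rad. I descend and pinch it.

apply_moves --pt "-0.02 0 0.2 0 0 0" --pt "0 0 0.25 0 0 0" --pt "0 0 0.25 0 0 0" --pt "0 0 0.2 0 0 0" --pt "0 0 0.1 0 0 0" --pt "0 0 0 0 0 0" --pt "0 0 0 0 0 0"

```text
time_s: 4.08
tcp_pos: [0.474, -0.045, 0.1423]
tcp_rot: [-3.14, -0.0, -1.461]
contact_force: [-0.7, -0.3, 0.2]
opening: 0.502
```

apply_moves --pt "0 0 0 0 0 0" --pt "0 0 0 0 0 0" --pt "0 0 0 0 0 0" --pt "0 0 0 0 0 0" --pt "0 0 0 0 0 0" --jaw -1 --grip_force 15

```text
time_s: 4.7
tcp_pos: [0.4734, -0.0451, 0.1415]
tcp_rot: [-3.141, -0.0, -1.461]
contact_force: [0.5, -0.8, 1.2]
opening: 0.021
```

```bash
python3 - <<'E'
from h import *
# circle increments from 1.65 to 9.2 rad, radius 24 mm; tool x=+ clamp -y, tool z=down
a=np.arange(1.65,9.26,.25)
x=.24*np.sin(a); z=-.24*np.cos(a)
for i,(p,q) in enumerate(zip(np.diff(x),np.diff(z))): print(round(a[i+1],2),[round(p,3),0,round(q,3),0,0,0])
E
```

```text
1.9 [np.float64(-0.012), 0, np.float64(0.059), 0, 0, 0]
2.15 [np.float64(-0.026), 0, np.float64(0.054), 0, 0, 0]
2.4 [np.float64(-0.039), 0, np.float64(0.046), 0, 0, 0]
2.65 [np.float64(-0.049), 0, np.float64(0.035), 0, 0, 0]
2.9 [np.float64(-0.056), 0, np.float64(0.021), 0, 0, 0]
3.15 [np.float64(-0.059), 0, np.float64(0.007), 0, 0, 0]
3.4 [np.float64(-0.059), 0, np.float64(-0.008), 0, 0, 0]
3.65 [np.float64(-0.055), 0, np.float64(-0.022), 0, 0, 0]
3.9 [np.float64(-0.048), 0, np.float64(-0.035), 0, 0, 0]
4.15 [np.float64(-0.038), 0, np.float64(-0.046), 0, 0, 0]
4.4 [np.float64(-0.025), 0, np.float64(-0.054), 0, 0, 0]
4.65 [np.float64(-0.011), 0, np.float64(-0.059), 0, 0, 0]
4.9 [np.float64(0.004), 0, np.float64(-0.06), 0, 0, 0]
5.15 [np.float64(0.018), 0, np.float64(-0.057), 0, 0, 0]
5.4 [np.float64(0.032), 0, np.float64(-0.051), 0, 0, 0]
5.65 [np.float64(0.043), 0, np.float64(-0.041), 0, 0, 0]
5.9 [np.float64(0.052), 0, np.float64(-0.029), 0, 0, 0]
6.15 [np.float64(0.058), 0, np.float64(-0.015), 0, 0, 0]
6.4 [np.float64(0.06), 0, np.float64(-0.0), 0, 0, 0]
6.65 [np.float64(0.058), 0, np.float64(0.014), 0, 0, 0]
6.9 [np.float64(0.053), 0, np.float64(0.028), 0, 0, 0]
7.15 [np.float64(0.044), 0, np.float64(0.04), 0, 0, 0]
7.4 [np.float64(0.033), 0, np.float64(0.05), 0, 0, 0]
7.65 [np.float64(0.019), 0, np.float64(0.057), 0, 0, 0]
7.9 [np.float64(0.005), 0, np.float64(0.06), 0, 0, 0]
8.15 [np.float64(-0.01), 0, np.float64(0.059), 0, 0, 0]
8.4 [np.float64(-0.024), 0, np.float64(0.055), 0, 0, 0]
8.65 [np.float64(-0.037), 0, np.float64(0.047), 0, 0, 0]
8.9 [np.float64(-0.048), 0, np.float64(0.036), 0, 0, 0]
9.15 [np.float64(-0.055), 0, np.float64(0.023), 0, 0, 0]
```

The opening is 0.021 and a gripped knob should give about 0.17, so the pinch missed or slipped off. I take a look.

```bash
python3 - <<'E'
from h import *
a,_=shot('wrist','w2'); b,_=shot('side','s2'); s=bot.state(); print(s['opening'],s['contact_force'],s['tcp_pos'])
a=cv2.resize(a[90:330,200:450],(400,384));b=cv2.resize(b[150:250,300:400],(400,400));cv2.imwrite('pics/m2.png',np.hstack([a,b[:384]]))
E
```

```text
0.00410483522597067 [-0.26927141 -0.39514587  1.45817598] [ 0.47338233 -0.04507038  0.14151819]
```

View pics/m2.png

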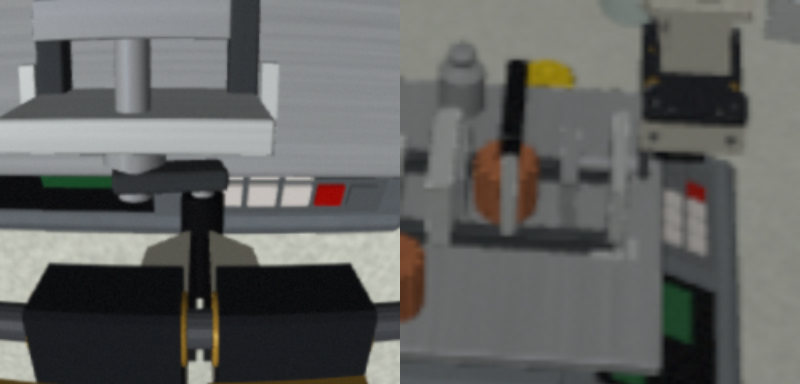

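The wrist view shows the crank arm still level, from (130,185) to (222,178), with the knob's inner end at (203,205). A narrow dark strip runs between the finger plates. I check the geometry with depth and by projecting the TCP.

```bash
python3 - <<'E'
from h import *
s=bot.state();print(s['time_s'],s['opening'],s['tcp_pos'])
c=bot.camera_info('wrist');K=c['mtx'];d=np.load('pics/w2.npy');im=cv2.imread('pics/w2.png')
def fe(X):
    x=c['R']@X+c['t'];r=np.hypot(x[0],x[1]);th=np.arctan2(r,x[2]);return np.array([K[0,2]+K[0,0]*th*x[0]/r,K[1,2]+K[1,1]*th*x[1]/r])
def W(u,v):
    z=d[v,u];a=np.array([u-K[0,2],v-K[1,2]]);r=np.hypot(*a);th=r/K[0,0];x=np.array([*(a/r*np.tan(th)*z),z]);return c['R'].T@(x-c['t'])
t=s['tcp_pos'];print('tcp px',fe(t),'grasp px',fe(t+[0,0,.0188]),'crop', (fe(t+[0,0,.0188])-[200,90])*1.6)
for v in(200,205,210,215,220,225,230,240,250,260,270,280): print(v,[(u,int(im[v,u].max()),*W(u,v).round(3).tolist()) for u in (300,305,310,315,320,323,326,330,335,340,345,350)])
ci=bot.camera_info('side');x=ci['R']@t+ci['t'];p=ci['mtx']@x;print('side tcp',p[:2]/p[2])
E
```

```text
4.8 0.00410483522597067 [ 0.47338233 -0.04507038  0.14151819]
tcp px [326.66908709 233.03578422] grasp px [326.88006947 246.17386137] crop [203.00811115 249.87817818]
200 [(300, 51, 0.504, -0.027, 0.17), (305, 53, 0.504, -0.03, 0.169), (310, 51, 0.504, -0.032, 0.169), (315, 52, 0.505, -0.035, 0.169), (320, 52, 0.505, -0.038, 0.168), (323, 51, 0.505, -0.039, 0.168), (326, 51, 0.505, -0.041, 0.169), (330, 54, 0.505, -0.043, 0.166), (335, 52, 0.505, -0.046, 0.167), (340, 49, 0.505, -0.049, 0.166), (345, 142, 0.487, -0.057, 0.11), (350, 144, 0.487, -0.061, 0.11)]
205 [(300, 54, 0.501, -0.027, 0.171), (305, 54, 0.501, -0.03, 0.168), (310, 54, 0.501, -0.033, 0.168), (315, 53, 0.502, -0.035, 0.169), (320, 54, 0.501, -0.038, 0.167), (323, 53, 0.501, -0.04, 0.167), (326, 56, 0.502, -0.041, 0.169), (330, 56, 0.502, -0.044, 0.167), (335, 53, 0.502, -0.046, 0.168), (340, 48, 0.502, -0.049, 0.166), (345, 144, 0.462, -0.064, 0.05), (350, 139, 0.463, -0.069, 0.05)]
210 [(300, 53, 0.498, -0.028, 0.169), (305, 67, 0.498, -0.03, 0.169), (310, 70, 0.498, -0.033, 0.168), (315, 28, 0.498, -0.036, 0.167),
[... 3204 characters left out ...]
), (320, 15, 0.483, -0.041, 0.203), (323, 16, 0.468, -0.043, 0.179), (326, 15, 0.467, -0.045, 0.177), (330, 15, 0.483, -0.045, 0.204), (335, 35, 0.506, -0.043, 0.241), (340, 14, 0.51, -0.044, 0.246), (345, 18, 0.51, -0.046, 0.247), (350, 15, 0.511, -0.047, 0.247)]
280 [(300, 15, 0.509, -0.033, 0.253), (305, 13, 0.509, -0.034, 0.253), (310, 17, 0.509, -0.036, 0.252), (315, 81, 0.507, -0.037, 0.249), (320, 12, 0.483, -0.041, 0.212), (323, 139, 0.343, -0.056, -0.0), (326, 127, 0.345, -0.06, 0.002), (330, 13, 0.483, -0.045, 0.212), (335, 96, 0.508, -0.043, 0.249), (340, 14, 0.51, -0.044, 0.253), (345, 11, 0.51, -0.045, 0.253), (350, 16, 0.511, -0.047, 0.253)]
side tcp [369.56759389 191.74183064]
```

```bash
python3 - <<'E'
from h import *
c=bot.camera_info('wrist');K=c['mtx'];R=c['R'];t0=c['t']
s=bot.state();T=s['tcp_pos'];yaw=s['tcp_rot'][2]
C=-R.T@t0
for n,(dz) in(('w1',.2421-.1415),('w2',0)):
    d=np.load(f'pics/{n}.npy');im=cv2.imread(f'pics/{n}.png')
    v,u=np.mgrid[:400,:640]; a=np.stack([u-K[0,2],v-K[1,2]],-1);r=np.hypot(a[...,0],a[...,1]);th=r/K[0,0]
    X=np.concatenate([a/r[...,None]*(np.tan(th)*d)[...,None],d[...,None]],-1); W=(X-t0)@R-T   # rel. to TCP if tool frame same
    Rt=np.array([[np.cos(yaw),np.sin(yaw),0],[np.sin(yaw),-np.cos(yaw),0],[0,0,-1]]).T@np.eye(3)
    Q=W@np.array([[np.cos(yaw),np.sin(yaw),0],[np.sin(yaw),-np.cos(yaw),0],[0,0,-1]]).T
    print(n,'tool-frame x(jaw),y,z(fwd)')
    rows=range(231,262,4) 
    for vv in rows:
        print(vv,[(uu,int(im[vv,uu].max()),*(Q[vv,uu]*1000).round(0).astype(int).tolist()) for uu in ((255,265,272,278,281,284,287) if n=='w1' else (308,314,318,321,324,327,330,334))])
E
python3 - <<'E'
import cv2
a=cv2.imread('pics/w1.png')[150:330,200:440];b=cv2.imread('pics/w2.png')[180:300,265:385]
import numpy as np
cv2.imwrite('pics/m3.png',np.hstack([cv2.resize(a,(400,300)),cv2.resize(b,(400,400),interpolation=2)[:300]]))
E
```

```text
w1 tool-frame x(jaw),y,z(fwd)
231 [(255, 183, -108, 109, 241), (265, 181, -92, 109, 242), (272, 180, -81, 108, 241), (278, 178, -72, 109, 243), (281, 181, -67, 108, 241), (284, 182, -63, 108, 241), (287, 187, -58, 109, 243)]
235 [(255, 183, -108, 116, 241), (265, 178, -92, 114, 239), (272, 178, -82, 115, 242), (278, 87, -27, -11, -28), (281, 157, -68, 115, 242), (284, 174, -63, 115, 242), (287, 177, -58, 115, 241)]
239 [(255, 184, -109, 123, 241), (265, 103, -34, -11, -32), (272, 78, -30, -11, -33), (278, 66, -27, -11, -32), (281, 6, -26, -10, -30), (284, 113, -24, -9, -27), (287, 184, -59, 121, 240)]
243 [(255, 89, -39, -12, -38), (265, 82, -33, -12, -39), (272, 78, -29, -11, -38), (278, 39, -27, -10, -35), (281, 9, -25, -10, -35), (284, 104, -24, -7, -28), (287, 183, -59, 128, 241)]
247 [(255, 80, -38, -11, -42), (265, 81, -32, -11, -43), (272, 80, -29, -12, -43), (278, 15, -26, -10, -39), (281, 9, -25, -9, -37), (284, 70, -24, -5, -30), (287, 175, -59, 135, 240)]
251 [(255, 81, -37, -11, -47), (265, 83, -31, -12, -47), (272, 81, -28, -11, -46), (278, 13, -25, -10, -44), (281, 8, -
[... 1371 characters left out ...]
9), (324, 16, -2, -3, -25), (327, 13, 0, -10, -39), (330, 30, 1, -10, -40), (334, 87, 3, -12, -43)]
251 [(308, 88, -10, -12, -47), (314, 87, -7, -11, -46), (318, 51, -5, -12, -47), (321, 14, -3, -10, -44), (324, 17, -2, 0, -25), (327, 11, 0, -9, -42), (330, 28, 1, -10, -43), (334, 89, 3, -11, -46)]
255 [(308, 73, -10, -11, -50), (314, 81, -7, -11, -49), (318, 43, -5, -10, -48), (321, 12, -3, -10, -47), (324, 15, -2, 2, -26), (327, 12, 0, -10, -48), (330, 21, 1, -10, -48), (334, 85, 3, -12, -51)]
259 [(308, 16, -7, -36, -99), (314, 35, -5, -35, -96), (318, 40, -5, -10, -53), (321, 13, -3, -10, -52), (324, 19, -2, 5, -25), (327, 11, 0, -10, -52), (330, 21, 1, -10, -52), (334, 68, 3, -12, -56)]
```

View pics/m3.png

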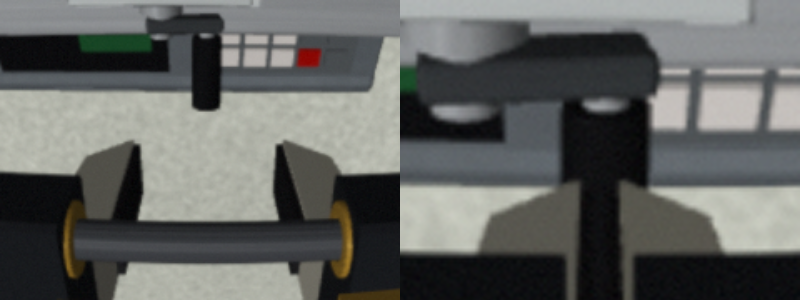

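Depth in both wrist pictures puts the real finger ends about 28 mm behind the reported TCP. The left crop of the open fingers and the right crop of the shut ones agree. The shut fingers sit just above the knob, whose top is at z 0.167, so they closed on nothing. Nothing has been disturbed. I open, go back 4 mm and descend about 26 mm more, checking the force.

apply_moves --pt "0 0.04 0 0 0 0" --pt "0 0 0 0 0 0" --pt "0 0 0 0 0 0" --pt "0 0 0 0 0 0" --pt "0 0 0 0 0 0" --jaw 0.0

```text
time_s: 5.42
tcp_pos: [0.4694, -0.0455, 0.1414]
tcp_rot: [-3.142, -0.0, -1.461]
contact_force: [-0.3, 0.7, 0.5]
opening: 0.485
```

apply_moves --pt "0 0 0.06 0 0 0" --pt "0 0 0.07 0 0 0" --pt "0 0 0.07 0 0 0" --pt "0 0 0.06 0 0 0" --pt "0 0 0 0 0 0"

```text
time_s: 6.05
tcp_pos: [0.4689, -0.0455, 0.1148]
tcp_rot: [3.14, 0.0, -1.461]
contact_force: [0.2, 0.7, -0.5]
opening: 0.502
```

apply_moves --pt "0 0 0 0 0 0" --pt "0 0 0 0 0 0" --pt "0 0 0 0 0 0" --pt "0 0 0 0 0 0" --pt "0 0 0 0 0 0" --jaw -1 --grip_force 15

```text
time_s: 6.68
tcp_pos: [0.4694, -0.0457, 0.1155]
tcp_rot: [-3.141, -0.0, -1.461]
contact_force: [0.1, -0.9, 1.5]
opening: 0.168
```

The opening is 0.168 (15.5 mm), so the knob is pinched. Now I crank it round.

apply_moves --pt "-0.012 0 0.059 0 0 0" --pt "-0.026 0 0.054 0 0 0" --pt "-0.039 0 0.046 0 0 0" --pt "-0.049 0 0.035 0 0 0" --pt "-0.056 0 0.021 0 0 0" --pt "-0.059 0 0.007 0 0 0" --pt "0 0 0 0 0 0"

```text
time_s: 7.55
tcp_pos: [0.4674, -0.021, 0.0939]
tcp_rot: [-3.14, 0.0, -1.46]
contact_force: [-2.8, 1.5, 14.3]
opening: 0.169
```

```bash
python3 - <<'E'
from h import *
a,_=shot('wrist','w4'); s=bot.state(); print(s['opening'],s['contact_force'],s['tcp_pos'])
cv2.imwrite('pics/m4.png',cv2.resize(a[0:300,140:500],(720,600)))
E
```

```text
0.16847437879922 [-3.45583858  1.40156581 14.05092107] [ 0.46746289 -0.02097916  0.09391232]
```

View pics/m4.png

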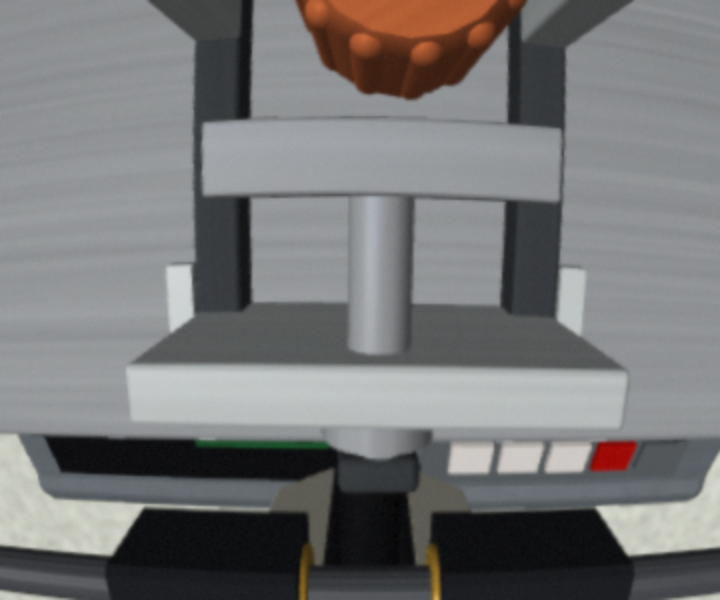

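The crank follows and the jaw is advancing: it now sits ahead of the front plate, with the mould beyond it. A 14 N upward reaction means my circle runs about 1.5 mm too low, so I raise it and go on.

apply_moves --pt "-0.059 0 -0.024 0 0 0" --pt "-0.055 0 -0.022 0 0 0" --pt "-0.048 0 -0.035 0 0 0" --pt "-0.038 0 -0.046 0 0 0" --pt "-0.025 0 -0.054 0 0 0" --pt "-0.011 0 -0.059 0 0 0"

```text
time_s: 8.35
tcp_pos: [0.4635, 0.0022, 0.1175]
tcp_rot: [3.141, 0.0, -1.461]
contact_force: [-0.9, -0.4, -2.8]
opening: 0.168
```

apply_moves --pt "0.004 0 -0.06 0 0 0" --pt "0.018 0 -0.057 0 0 0" --pt "0.032 0 -0.051 0 0 0" --pt "0.043 0 -0.041 0 0 0" --pt "0.052 0 -0.029 0 0 0" --pt "0.058 0 -0.015 0 0 0"

```text
time_s: 9.1
tcp_pos: [0.4662, -0.0188, 0.1426]
tcp_rot: [3.141, 0.0, -1.461]
contact_force: [-3.1, 1.4, -3.3]
opening: 0.169
```

apply_moves --pt "0.06 0 0 0 0 0" --pt "0.058 0 0.014 0 0 0" --pt "0.053 0 0.028 0 0 0" --pt "0.044 0 0.04 0 0 0" --pt "0.033 0 0.05 0 0 0" --pt "0.019 0 0.057 0 0 0"

```text
time_s: 9.85
tcp_pos: [0.4697, -0.0474, 0.124]
tcp_rot: [-3.141, -0.002, -1.463]
contact_force: [-3.0, -3.6, 3.5]
opening: 0.169
```

apply_moves --pt "0.005 0 0.06 0 0 0" --pt "-0.01 0 0.059 0 0 0" --pt "-0.024 0 0.055 0 0 0" --pt "0 0 0 0 0 0"

```text
time_s: 10.35
tcp_pos: [0.4691, -0.0419, 0.1058]
tcp_rot: [3.142, 0.0, -1.461]
contact_force: [0.2, -1.8, -2.3]
opening: 0.167
```

apply_moves --pt "-0.037 0 0.047 0 0 0" --pt "-0.048 0 0.036 0 0 0" --pt "0 0 0 0 0 0" --pt "0 0 0 0 0 0"

```text
time_s: 10.85
tcp_pos: [0.4685, -0.0342, 0.0984]
tcp_rot: [-3.141, -0.001, -1.461]
contact_force: [-3.0, -6.2, 7.9]
opening: 0.166
```

The crank is at about 8.86 rad with a reaction of about 10 N at the knob, so it is tight. I turn it a little more and hold for 0.5 s.

apply_moves --pt "-0.045 0 0.02 0 0 0" --pt "0 0 0 0 0 0" --pt "0 0 0 0 0 0" --pt "0 0 0 0 0 0" --pt "0 0 0 0 0 0"

```text
time_s: 11.48
tcp_pos: [0.4684, -0.0303, 0.0967]
tcp_rot: [-3.14, -0.001, -1.462]
contact_force: [-3.5, -7.4, 8.9]
opening: 0.173
```

```bash
python3 - <<'E'
from h import *
shot('wrist','w5'); s=bot.state(); print(s['opening'],s['contact_force'],s['tcp_pos'])
E
```

```text
0.16899928658362634 [-2.05867302 -7.23672624  8.59561717] [ 0.46839886 -0.03032853  0.09671332]
```

The crank is at about 9.04 rad and held there for more than 0.5 s. I release, rise and turn over towards the bar.

apply_moves --pt "0 0 0 0 0 0" --pt "0 0 0 0 0 0" --pt "0 0 0 0 0 0" --pt "0 0 0 0 0 0" --pt "0 0 -0.15 0 0 0" --pt "0 0 -0.3 0 0 0" --pt "0 0 -0.4 0 0 0" --pt "0 0 -0.4 0 0 0" --pt "0 0 -0.4 0 0 0" --pt "0 0 0 0 0 0" --jaw 0.0

```text
time_s: 12.78
tcp_pos: [0.4695, -0.0288, 0.2639]
tcp_rot: [-3.135, 0.0, -1.46]
contact_force: [-0.4, 0.0, -0.6]
opening: 0.5
```

apply_moves --pt "0 0 0 0 0 -0.1" --pt "0 0 0 0 0 -0.1" --pt "0 0 0 0 0 -0.1" --pt "0 0 0 0 0 -0.1" --pt "0 0 0 0 0 -0.1" --pt "0 0 0 0 0 -0.1" --pt "0 0 0 0 0 -0.1" --pt "0 0 0 0 0 -0.1" --pt "0 0 0 0 0 -0.1" --pt "0 0 0 0 0 -0.1"

```text
time_s: 14.02
tcp_pos: [0.4671, -0.029, 0.2599]
tcp_rot: [-3.141, 0.001, 0.116]
contact_force: [-0.8, -0.4, -1.4]
opening: 0.499
```

apply_moves --pt "0 0 0 0 0 0" --pt "0.3 0 0 0 0 0" --pt "0.4 0 0 0 0 0" --pt "0.4 -0.07 0 0 0 0" --pt "0.22 0 0 0 0 0" --pt "0 0 0 0 0 0" --pt "0 0 0 0 0 0"

```text
time_s: 14.9
tcp_pos: [0.5971, -0.0081, 0.2604]
tcp_rot: [3.142, 0.001, 0.108]
contact_force: [-0.5, -0.9, -0.4]
opening: 0.498
```

```bash
python3 - <<'E'
from h import *
a,d=shot('wrist','w6'); s=bot.state(); print(s['time_s'],s['opening'],s['contact_force'],s['tcp_pos'],s['tcp_rot'])
c=bot.camera_info('wrist');K=c['mtx'];R=c['R'];T=s['tcp_pos'];y=s['tcp_rot'][2]
v,u=np.mgrid[:400,:640]; q=np.stack([u-K[0,2],v-K[1,2]],-1);r=np.hypot(q[...,0],q[...,1]);th=r/K[0,0]
X=np.concatenate([q/r[...,None]*(np.tan(th)*d)[...,None],d[...,None]],-1);W=(X-c['t'])@R
Q=(W-T)@np.array([[np.cos(y),np.sin(y),0],[np.sin(y),-np.cos(y),0],[0,0,-1]]).T*1000
np.save('pics/w6Q.npy',Q)
m=(a.max(2)<60)&(abs(W[...,2]-.221)<.006)&(abs(W[...,0]-.6)<.04)&(abs(W[...,1])<.08)
print(m.sum(),cv2.minAreaRect(W[m][:,:2].astype(np.float32)),np.median(W[m][:,2]))
print('tool frame bar',Q[m].min(0),Q[m].max(0),np.argwhere(m).min(0),np.argwhere(m).max(0))
cv2.imwrite('pics/m6.png',cv2.resize(a[40:340,100:540],(792,540)))
E
```

```text
14.95 0.49875457237435117 [-0.34359105  0.09623317 -0.74558545] [ 0.59704438 -0.00814806  0.26077247] [3.14153734e+00 6.94545651e-04 1.08252606e-01]
2202 ((0.5992787480354309, -0.006751310080289841), (0.015566347166895866, 0.09190259873867035), 4.207398891448975) 0.2229696655481167
tool frame bar [ -6.56761928 -47.12094139  35.63931658] [11.16236004 44.60458754 44.02605735] [152 316] [263 339]
```

View pics/m6.png

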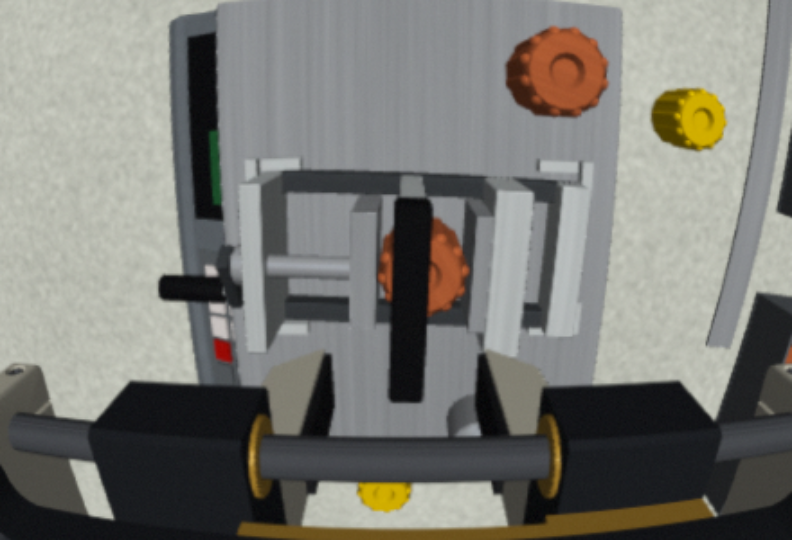

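The wrist view shows the mould gripped between the jaw (365,265) and the fixed jaw (490,265), with the bar from (412,200) to (405,400). The bar centre is (0.5993, -0.0068) with its top at 0.2225. It needs +3 mm along tool x and about a 1.5° turn. I descend 95 mm and grip.

apply_moves --pt "0.03 0 0 0 0 0.017" --pt "0 0 0.2 0 0 0" --pt "0 0 0.25 0 0 0" --pt "0 0 0.25 0 0 0" --pt "0 0 0.15 0 0 0" --pt "0 0 0.1 0 0 0" --pt "0 0 0 0 0 0" --pt "0 0 0 0 0 0"

```text
time_s: 15.95
tcp_pos: [0.6015, -0.0076, 0.1668]
tcp_rot: [-3.142, -0.001, 0.083]
contact_force: [-0.1, 0.6, -0.0]
opening: 0.499
```

apply_moves --pt "0 0 0 0 0 0" --pt "0 0 0 0 0 0" --pt "0 0 0 0 0 0" --pt "0 0 0 0 0 0" --pt "0 0 0 0 0 0" --pt "0 0 0 0 0 0" --jaw -1 --grip_force 60

```text
time_s: 16.7
tcp_pos: [0.5998, -0.0078, 0.166]
tcp_rot: [3.142, 0.002, 0.083]
contact_force: [-5.6, -0.5, 4.4]
opening: 0.165
```

The bar is gripped (0.165, about 15 mm). I lift gently.

apply_moves --pt "0 0 -0.04 0 0 0" --pt "0 0 -0.06 0 0 0" --pt "0 0 -0.1 0 0 0" --pt "0 0 -0.1 0 0 0" --pt "0 0 0 0 0 0"

```text
time_s: 17.32
tcp_pos: [0.6018, -0.0076, 0.1972]
tcp_rot: [3.142, -0.002, 0.083]
contact_force: [0.9, 0.5, -9.9]
opening: 0.174
```

apply_moves --pt "0 0 -0.1 0 0 0" --pt "0 0 -0.15 0 0 0" --pt "0 0 -0.15 0 0 0" --pt "0 0 -0.15 0 0 0" --pt "0 0 -0.1 0 0 0" --pt "0 0 -0.05 0 0 0" --pt "0 0 0 0 0 0" --pt "0 0 0 0 0 0" --pt "0 0 0 0 0 0" --pt "0 0 0 0 0 0"

```text
time_s: 18.58
tcp_pos: [0.6009, -0.0076, 0.2656]
tcp_rot: [3.142, 0.0, 0.083]
contact_force: [-0.1, -0.2, -9.2]
opening: 0.174
```

```bash
python3 - <<'E'
from h import *
s=bot.state(); print(s['time_s'],s['opening'],s['contact_force'],s['wrist_torque'],s['tcp_pos'],s['tcp_rot'])
w,d=shot('wrist','w7'); a,_=shot('side','s7'); b,_=shot('scene','c7')
cv2.imwrite('pics/m7.png',np.hstack([cv2.resize(a[110:260,260:410],(400,400),interpolation=2),cv2.resize(b[120:270,230:380],(400,400),interpolation=2)]))
E
```

```text
18.575 0.17448597942401853 [-0.0876056  -0.20972596 -9.2165171 ] [-0.0449093   0.04312255  0.03243598] [ 0.6008536  -0.00761759  0.26563784] [3.14155730e+00 4.62932838e-04 8.31788286e-02]
```

View pics/m7.png

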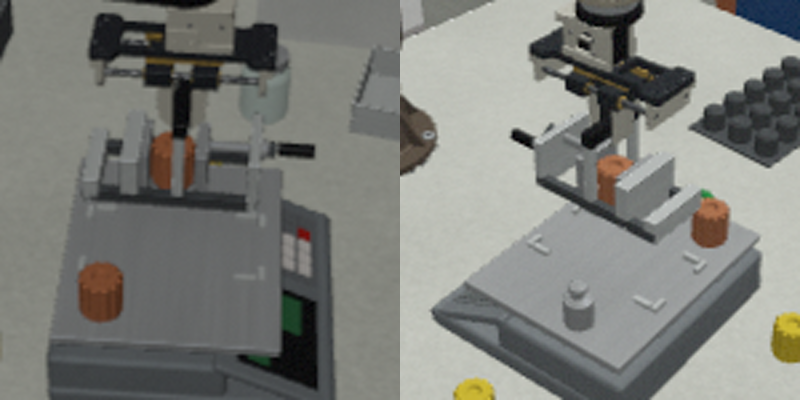

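Both views show the clamp lifted with the mould in it. The 9.2 N load matches clamp plus mould (8.9 N). A last numeric check covers height and level.

```bash
python3 - <<'E'
from h import *
o=np.array([.6009,-.0076]);a=.083;ex=np.array([np.cos(a),np.sin(a)]);ey=np.array([-ex[1],ex[0]])
for n,f in(('side','s7'),('scene','c7')):
    c=bot.camera_info(n);K=c['mtx'];d=np.load(f'pics/{f}.npy');v,u=np.mgrid[:400,:640]
    X=np.stack([(u-K[0,2])/K[0,0]*d,(v-K[1,2])/K[1,1]*d,d],-1);W=(X-c['t'])@c['R'];im=cv2.imread(f'pics/{f}.png').astype(int)
    L=np.stack([(W[...,:2]-o)@ex-.008,(W[...,:2]-o)@ey,W[...,2]],-1)*1000
    def r(x0,x1,y0=-50,y1=50,z0=190,z1=300,col=None):
        m=(d>0)&(L[...,0]>x0)&(L[...,0]<x1)&(L[...,1]>y0)&(L[...,1]<y1)&(L[...,2]>z0)&(L[...,2]<z1)
        if col: m&=(im[...,2]-im[...,0]>40)
        q=L[m]; return (len(q),*np.percentile(q[:,2],[3,97]).round(1)) if len(q)>3 else len(q)
    print(n,'front plate z',r(-97,-81),'y+',r(-97,-81,10,45),'y-',r(-97,-81,-45,-10),'fixed jaw',r(26,45,-45,45,190,275),'end',r(70,97,-45,45,190,275),'mould',r(-26,26,-30,30,190,280,1))
print(bot.state()['dq'].round(4),bot.state()['opening'])
E
```

```text
side front plate z (163, np.float64(213.6), np.float64(277.7)) y+ (71, np.float64(212.2), np.float64(277.6)) y- (28, np.float64(271.2), np.float64(277.7)) fixed jaw (204, np.float64(215.3), np.float64(272.5)) end (196, np.float64(210.9), np.float64(242.9)) mould (187, np.float64(213.8), np.float64(261.4))
scene front plate z (292, np.float64(214.9), np.float64(276.6)) y+ (66, np.float64(217.9), np.float64(278.9)) y- (136, np.float64(216.9), np.float64(275.8)) fixed jaw (93, np.float64(219.3), np.float64(271.4)) end (219, np.float64(212.1), np.float64(242.0)) mould (137, np.float64(222.5), np.float64(261.5))
[ 0.0009 -0.002  -0.0005 -0.0027  0.0003 -0.0014 -0.0008] 0.16948003876512885
```

The clamp's underside is at z 0.2115 at the front plate and 0.212 at the fixed jaw, so it is level and 101 mm above the pan. The mould's base is at 0.2115 and the arm is still. I hand in.

```bash
python3 -c "
from station import bot
print(bot.hand_in())"
```

```text
the job is handed in; nothing more can be done
None
```

I handed the job in at about 18.7 s. The clamp, with the mould gripped in it, is held about 101 mm above the pan.

**What I did:** I pinched the knob and cranked clockwise from about 1.65 to about 9.04 rad. I held it tight for over 0.5 s while the clamp stood on the pan, then let go. I then gripped the bridge bar at 60 N and lifted straight up 100 mm.

**Last checks:**
- **Level:** the clamp's underside is at z 0.2115 m at the front plate and 0.212 m at the fixed jaw, so it is level.
- **Mould:** its base is at 0.2115 m, the same height as the clamp's underside, so it has not slipped. I could not measure the jaw's grip force directly. The tightness rests on the roughly 11 N reaction at the knob and on the mould staying put.
- **Load:** 9.2 N, against about 8.9 N expected for clamp plus mould.
- **Stillness and grip:** joint speeds are below 0.003 rad/s, and the opening on the bar is about 15.6 mm.
- **Other things:** the spare mould and the weight stand where they were in the last pictures. I never moved near the tray, tin or jar.

**What disagreed or failed on the way:**
- **First pinch:** it closed on nothing. The wrist depth showed the real finger ends about 28 mm behind the reported TCP. I allowed for that offset, and both later grasps fitted.
- **Crank circle:** it first ran about 1.5 mm low, giving a 14 N push at the bottom. I corrected it on the way.

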